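# Set a ladder rung in the drilling jig and lock it

### The job

Get the wooden drilling jig ready to drill the loose ladder rung: first slide the length stop in its trough fully home to its end stop, then lay the rung flat in the trough with its end up against the stop and let go of it. Then press the hinged guide plate down until it snaps shut, and slide the steel lock fully home to its end stop so that its tongue lies over the plate's edge. Leave the other tools and wood on the bench where they are.

Things in the scene. Friction and masses are not known exactly. Their poses are not given: they have to be found in the camera images.
- jig: Plywood drilling jig fixed to the bench. Origin: on the bench under the trough's centre; x away from the robot (at yaw 0), y left along the trough. Base 18 mm thick, x -90 to 115, y -155 to 170 mm. Trough centred on x = 0, open at its -y end: floor z = 18, side walls 12 thick, 48 apart inside, tops at z = 28 mm. End block at y 144 to 160 mm, top z = 52.
- trough (a point): Centre of the trough's floor, 18 mm above the bench, at jig x = 0, y = 0. The rung, in place against the homed stop, has its origin here and its x along the trough.
- stop (a joint): Length stop in the trough: aluminium block 44 x 40 mm, top z = 46 mm, with an upright dark wooden grip post 18 mm (jig x) x 24 mm (jig y), z 46 to 85 mm. Value in m, 0 to 0.09, grows along jig +y; 0.09 is home at its end stop, its face towards the rung then at jig y = +100 mm. Friction about 2.5 N; stays where left.
- stop_grip (a point): Centre of the top face of the length stop's grip post, 85 mm above the bench; at jig x = 0, y = 30 mm + joint value.
- rung: Loose dark wooden ladder rung, a tenon at each end. 200 mm long over all (its x): body 160 x 40 wide (y) x 30 high (z), tenons 20 long x 26 x 12 high at mid height. Origin: centre of its underside. About 0.15 kg. Lies flat on the bench left or right of the jig, pointing roughly away from the robot. Ends alike. In the trough: 4 mm play each side, 20 mm proud of the walls.
- lid (a joint): Guide plate: plywood lid over mid-trough, 125 mm from hinge to free edge x 100 wide (jig y -50 to 50) x 10 thick, hinged along jig y on the far side. Value in rad: 0 shut (level, underside at z = 50 mm, 2 mm over the rung), 1.57 upright. Starts about upright and stays; below 0.7 rad it sinks slowly onto its catch, still open. Close: push its far face towards the robot, then down.
- lid_hinge (a point): On the lid's hinge axis, mid-width: jig x = 85 mm, y = 0, z = 50 mm, at the lid's underside.
- lid_edge (a point): Middle of the lid's free edge on its outer face (the upper one when shut): 125 mm from the hinge, 10 mm off the underside. Near shut, a steel nub on this edge (jig y = 36 mm) meets a sprung ball catch in a wooden post (14 x 22 mm, top z = 74 mm, at jig x = -60) at 0.12 rad; pressing here with about 4 to 7 N snaps it past (below 0.06 rad) and it is held shut.
- lock (a joint): Steel lock slide on the jig's front deck: carriage 26 x 30 mm with a flat tongue (top z = 71 mm) towards +y that reaches over the shut lid's front edge (top z = 60 mm) when home, and an upright tab to hold, 12 mm (jig x) x 26 mm (jig y), z 71 to 103. Value in m, 0 to 0.05, grows along jig +y; 0.05 is home at its end stop. Friction about 2.5 N; stays where left.
- lock_grip (a point): Centre of the top face of the lock's tab, 103 mm above the bench; at jig x = -70 mm, y = -115 mm + joint value.
- hammer: Bystander: claw hammer lying on the side of the jig where the rung is not.
- gauge: Bystander: marking gauge, a 60 x 24 x 50 mm wooden block with two 160 mm sticks through it, beyond the jig on the left.
- offcut: Bystander: plain pale offcut 115 x 65 x 22 mm, beyond the jig on the left.
- glue: Bystander: white glue bottle, 60 mm across, 160 mm tall, standing beyond the jig on the right.
- wax_tin: Bystander: low steel tin, 76 mm across, 45 mm high, beyond the jig on the right.
- wedge_block: Bystander: wooden block 70 x 45 x 40 mm, behind the jig.
Not all that is in view belongs to the job. There is more than one size of the rung; the job needs the largest.

How it is judged:
By the outcome, as a careful person would: the job done as asked, in the order asked, and still so for the second after the job is handed in, with the robot touching nothing.
It also fails if it takes over 72 s, if anything falls off the work surface, if the arm or the gripper's body presses on something with over 40 N, if the wrist force passes 120 N, or if a joint passes its speed limit or range.

### The arm

A 6-joint arm with a two-finger parallel gripper is mounted at the origin on the work surface. World frame = base frame: x ahead of the robot, y to its left, z up, the work surface at z = 0. Lengths are in m, angles in degrees, forces in N, time in s.
With the tool pointing down it reaches from about 0.3 to 0.75 m from the base axis. Payload 8.5 kg.
Tool frame: the origin (TCP) lies on the centre line of the jaws, within the pads' length; the fingertips stand 25 mm ahead of it and the grasp point (between the pads) lies 6 mm ahead of it; z points along the fingers, y is the line along which they close (so a half turn about z gives the same grasp; the last joint's range is limited). The gripper opens to 85 mm and grips with 20 to 120 N. Pads are 22 mm wide; open, the fingers measure 114 mm over their backs; the gripper's body (76 mm by 85 mm) begins 54 mm behind the grasp point. The pads swing forward as they close: fully open they stand 13 mm farther back than shut.
Start: joints at [59.685, 21.807, 74.336, -0, 83.858, -12.336], TCP at [0.17, 0.523, 0.224] pointing down, gripper open.
Joint ranges: [-178.18, 178.18], [-50.72, 133.34], [12.68, 142.11], [-81.47, 261.47], [9.98, 163.14], [-165.26, 165.26]. Speed limits (degrees/s): [136.94, 136.94, 180, 180, 180, 180].

### API

Orientations are given as a 3x3 rotation matrix whose columns are the frame's x, y, z axes.
In Python, from rig import telemetry, optics, env gives the robot as it stands.
- The arm moves only by the tool send_rows, never from a script. Its argument "deltas" is a list that holds one entry, the list of rows, each a list of 7 numbers: the shift along the tool's x, y, z in m, then the turn, a rotation vector about the tool's x, y, z in rad, then the opening, from -1 (shut) to 1 (fully open), so that 0 is half open. In form: [[[x, y, z, ax, ay, az, grip], ...]]. A call has 1 to 12 rows; each row shifts and turns the commanded pose from where the row before left it, along the tool's axes as they then stand; what a row does not reach is not made up. A row lasts 1/8 s, in which the tool goes at most 62.5 mm and 10.7 degrees, less where a joint would pass 70% of its speed; a pose out of reach is approached as far as the arm can. A call is refused whole if a number of a shift passes 0.0625 or a number of a turn 0.188, either way. A call with a gripper value outside its range is refused whole. The fingers move at their own pace and stop on an object; "squeeze" is the grip in N (left out, the last holds). Time passes only in rows, so rows that do not move let the fingers close. It gives the time, the measured TCP pose, the force, the opening and the grip force at its end, in the units of the state.
- telemetry.observe(): the state, without advancing time (a new reading comes with each control period).
- optics.get_image(name): name is "scene" or "top" or "wrist"; returns a dict with "image" (384x512x3 uint8, red, green, blue), "range_z" (384x512 float32, m along the optical axis (not along the pixel's ray), 0 where there is no reading), "K" (3x3 intrinsics, pixels), "rvec" (rotation vector, rad) and "tvec" (3), from world to camera coordinates, as OpenCV has them; the wrist camera has in their place "hand_eye" (4x4, takes a point from camera to tool coordinates, whose origin is the TCP and whose axes are the flange's). Camera axes: x right, y down, z forward; pixel columns grow to the right and rows downward; lengths in m; the calibration is good to about 2 mm. A picture is of the moment at which its call begins: read the wrist's pose just before it.
- env.close_job(): hands the job in; it is judged then, once.
The state is a dict: "time_s": time; "q": joint angles; "qvel": joint speeds; "joint_efforts": joint torques, N m; "position": TCP position; "tool_rot": TCP orientation; "ft_force": force on the tool from outside, world axes, zero at the start; "wrist_torque": the same for the moment, N m; "grip_width": finger opening in m; "gripper_force": force on a finger pad.
Only numpy, scipy, OpenCV 4.12 (cv2) and the standard library are available. Lean on these libraries where they do the work, as an engineer would, in place of code of your own. Each camera call takes 0.05 s, during which the arm holds its last target. There are 200 camera calls.

## Working session

There is one attempt and no reset: what is moved stays moved. The work goes in short steps, Python scripts to look and compute and a tool call to move; the robot and the scene stay as the last step left them, time stands still between calls to the robot, and variables do not carry over. Pictures are saved under pics/ and viewed, at most 10 in all, crops included, and the job is handed in when it is done.

Besides the shell and the picture viewer there is one more tool, called after "Emit:" as name(argument=value, ...), one argument or row to a line, values as JSON. send_rows: Moves the arm, as the interface text tells. Its arguments: {"type":"object","properties":{"deltas":{"type":"array"},"squeeze":{"type":"number"}},"required":["deltas"]}

```bash
mkdir -p pics; ls
cat > h.py <<'E'
import numpy as np, cv2, sys
from rig import telemetry, optics, env
def snap(n,f):
    s=telemetry.observe(); d=optics.get_image(n); cv2.imwrite('pics/'+f+'.png',cv2.cvtColor(d['image'],cv2.COLOR_RGB2BGR))
    if n=='wrist':
        T=np.eye(4);T[:3,:3]=np.array(s['tool_rot']).reshape(3,3);T[:3,3]=s['position'];M=T@np.array(d['hand_eye'])
    else:
        R,_=cv2.Rodrigues(np.array(d['rvec'],float));M=np.eye(4);M[:3,:3]=R.T;M[:3,3]=-R.T@np.array(d['tvec'],float).ravel()
    np.savez('pics/'+f+'.npz',M=M,K=d['K'],r=d['range_z'],im=d['image'])
def world(f,u,v):
    z=np.load('pics/'+f+'.npz');r=z['r'][int(v),int(u)];p=np.linalg.inv(z['K'])@[u,v,1]*r
    return (z['M']@[*p,1])[:3]
def cloud(f):
    z=np.load('pics/'+f+'.npz');r=z['r'];v,u=np.mgrid[:384,:512];p=np.stack([u,v,np.ones_like(u)],-1)@np.linalg.inv(z['K']).T*r[...,None]
    return p@z['M'][:3,:3].T+z['M'][:3,3]
def atz(f,u,v,h):
    z=np.load('pics/'+f+'.npz');M=z['M'];d=M[:3,:3]@np.linalg.inv(z['K'])@[u,v,1];return M[:3,3]+d*(h-M[2,3])/d[2]
E
python3 - <<'E'
from h import *
snap('top','top0');snap('scene','sc0')
a=cv2.imread('pics/top0.png');cv2.imwrite('pics/top0b.png',cv2.resize(a,(800,600),interpolation=cv2.INTER_CUBIC))
z=np.load('pics/top0.npz');print(z['M'],z['K']);s=telemetry.observe();print(s)
E
```

```text
pics
[[ 1.05037901e-02 -9.83207628e-01  1.82187898e-01  2.56553653e-01]
 [-9.99942500e-01 -1.07215537e-02 -2.10372314e-04  1.98860402e-02]
 [ 2.16017700e-03 -1.82175212e-01 -9.83263711e-01  1.39417254e+00]
 [ 0.00000000e+00  0.00000000e+00  0.00000000e+00  1.00000000e+00]] [[457.77463537   0.         250.41266818]
 [  0.         457.77463537 192.63934297]
 [  0.           0.           1.        ]]
{'time_s': 0.1, 'q': array([ 5.96860217e+01,  2.18375633e+01,  7.43786199e+01, -1.51342749e-04,
        8.38600605e+01, -1.23353238e+01]), 'qvel': array([ 0.02652932, -0.07907498, -0.17457945, -0.03736446,  0.11534526,
       -0.14562146]), 'joint_efforts': array([ 3.30385832e-03, -4.49222267e+01, -2.31656206e+01, -1.98790503e-04,
        3.65313419e-03, -3.48227900e-05]), 'position': array([0.16962115, 0.52290186, 0.22368002]), 'tool_rot': array([[-9.51171568e-01,  3.08661952e-01, -6.69389263e-04],
       [ 3.08662550e-01,  9.51170914e-01, -1.15008438e-03],
       [ 2.81716307e-04, -1.30054296e-03, -9.99999115e-01]]), 'ft_force': array([ 0.02358746, -0.93265857, -0.03026684]), 'wrist_torque': array([-0.01210719, -0.02348757, -0.00430329]), 'gripper_force': 0.0, 'grip_width': 0.08555164357594093}
```

View pics/top0b.png

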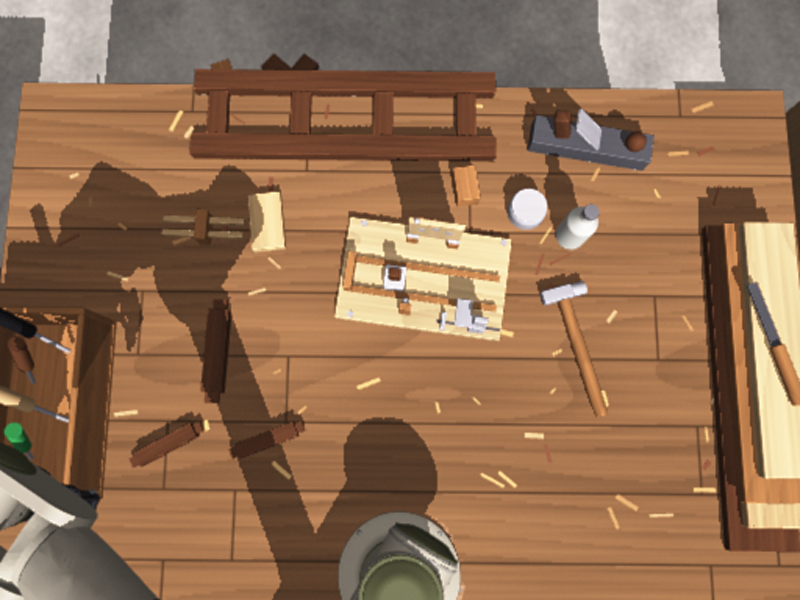

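View pics/sc0.png

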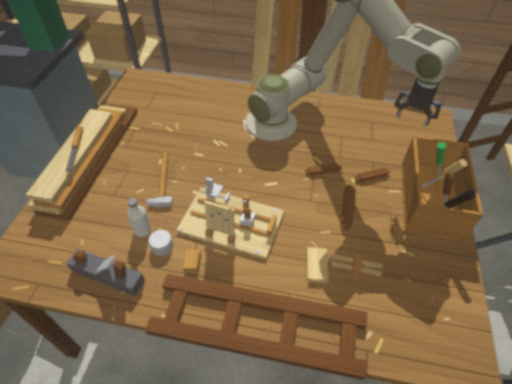

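The top view shows the jig at about (425,278) of the 800x600 picture. The longest loose rung is at (216,350), left of the jig. Two shorter ones lie at (167,442) and (268,437). The hammer is on the right. I'll enlarge a crop next.

Run:
```python
from h import *
a=cv2.imread('pics/top0.png')[128:268,128:334]
cv2.imwrite('pics/c1.png',cv2.resize(a,None,fx=3.8835,fy=4,interpolation=cv2.INTER_CUBIC))
C=cloud('top0')
# rung: points 22..45mm high in region
sub=C[185:262,125:152].reshape(-1,3); 
m=(sub[:,2]>.024)&(sub[:,2]<.036);p=sub[m][:,:2].astype(np.float32)
print(len(p),cv2.minAreaRect(p))
j=C[134:222,205:335].reshape(-1,3);m=(j[:,2]>.010);p=j[m&(j[:,2]<.024)][:,:2].astype(np.float32)
print(len(p),cv2.minAreaRect(p))
```

```text
724 ((0.4102897644042969, 0.3578452467918396), (0.04251422360539436, 0.19602163136005402), 87.6406478881836)
4986 ((0.5605552792549133, -0.04508402943611145), (0.2604416310787201, 0.4000914692878723), 3.291675567626953)
```

View pics/c1.png

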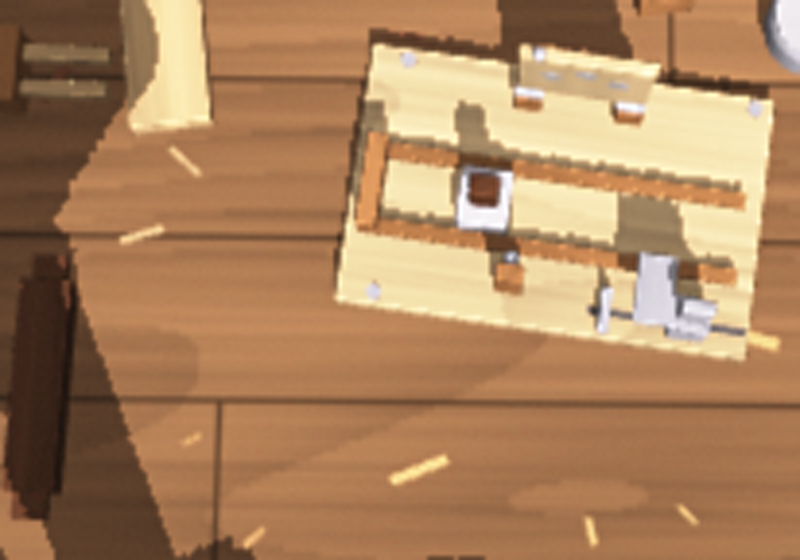

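The crop shows the jig plate's corners at (372,42), (774,102), (743,358) and (336,298). The stop post is at (485,188), the lock tab near (692,310), the catch post at (510,275) and the rung from (50,258) to (28,515).

```bash
cat >> h.py <<'E'
def fit(A,B):
    A=np.array(A);B=np.array(B);a=A-A.mean(0);b=B-B.mean(0)
    t=np.arctan2((a[:,0]*b[:,1]-a[:,1]*b[:,0]).sum(),(a*b).sum());R=np.array([[np.cos(t),-np.sin(t)],[np.sin(t),np.cos(t)]])
    o=B.mean(0)-R@A.mean(0);return t,R,o,B-(A@R.T+o)
E
python3 - <<'E'
from h import *
def c(x,y,h): return atz('top0',128+x/3.8835-.4,128+y/4-.4,h)[:2]
B=[c(*q,.018) for q in [(372,42),(774,102),(743,358),(336,298)]]
A=[(.115,.170),(.115,-.155),(-.09,-.155),(-.09,.17)]
t,R,o,e=fit(A,B);print('yaw',np.degrees(t),'o',o,'res mm',e*1000)
for n,q in dict(stop=(485,188,.085),lock=(700,300,.103)).items(): print(n,(c(*q)-o)@R)
C=cloud('top0')[185:262,125:152].reshape(-1,3);p=C[(C[:,2]>.027)&(C[:,2]<.036)];print(p[:,2].mean(),len(p))
q=p[:,:2].astype(np.float32);r=cv2.minAreaRect(q);print(r,cv2.boxPoints(r))
d=cv2.fitLine(q,cv2.DIST_L2,0,.01,.01).ravel();print(d,np.degrees(np.arctan2(d[1],d[0])))
print(c(50,258,.021),c(28,515,.021))
E
```

```text
yaw -7.6496069431499345 o [ 0.54727164 -0.04822577] res mm [[ 0.12578792  0.92782634]
 [-1.49589325  0.31420166]
 [ 1.03234394  1.20326366]
 [ 0.33776139 -2.44529166]]
stop [-0.00267129  0.06251874]
lock [-0.06507754 -0.10621192]
0.031107723889643685 641
((0.4069545269012451, 0.3575352430343628), (0.041620153933763504, 0.18893910944461823), 87.6406478881836) [[0.31170836 0.34063184]
 [0.5004873  0.3328538 ]
 [0.5022007  0.37443864]
 [0.31342173 0.3822167 ]]
[ 0.9996214  -0.02751599  0.40953806  0.35762155] -1.5767491
[0.50900415 0.35487687] [0.31465259 0.36117069]
```

```bash
cat >> h.py <<'E'
J=(-7.65,np.array([.5473,-.0482]))
def jw(x,y,z,J=J):
    t=np.radians(J[0]);c,s=np.cos(t),np.sin(t);return np.array([c*x-s*y+J[1][0],s*x+c*y+J[1][1],z])
def wj(p,J=J):
    t=np.radians(J[0]);c,s=np.cos(t),np.sin(t);d=np.array(p[:2])-J[1];return np.array([c*d[0]+s*d[1],-s*d[0]+c*d[1],p[2]])
def plan(pos,yaw,first='move'):
    s=telemetry.observe();R=np.array(s['tool_rot']);t=np.radians(yaw)
    G=np.array([[np.cos(t),np.sin(t),0],[np.sin(t),-np.cos(t),0],[0,0,-1]])
    r=cv2.Rodrigues(R.T@G)[0].ravel();d=np.array(pos)-s['position']
    print('t',s['time_s'],'turn',r.round(4),'d before turn',(R.T@d).round(4),'after',(G.T@d).round(4))
E
python3 - <<'E'
from h import *
plan(jw(0,0,.30),82.35)
E
```

```text
t 0.1 turn [-1.3000e-03  7.0000e-04  1.3905e+00] d before turn [-0.5355 -0.4267 -0.0759] after [-0.5157  0.4503 -0.0763]
```

Emit:
send_rows(
  deltas=[
    [[-0.0446,-0.0356,-0.0063,0,0,0,-1],[-0.0446,-0.0356,-0.0063,0,0,0,-1],[-0.0446,-0.0356,-0.0063,0,0,0,-1],[-0.0446,-0.0356,-0.0063,0,0,0,-1],[-0.0446,-0.0356,-0.0063,0,0,0,-1],[-0.0446,-0.0356,-0.0063,0,0,0,-1],[-0.0446,-0.0356,-0.0063,0,0,0,-1],[-0.0446,-0.0356,-0.0063,0,0,0,-1],[-0.0446,-0.0356,-0.0063,0,0,0,-1],[-0.0446,-0.0356,-0.0063,0,0,0,-1],[-0.0446,-0.0356,-0.0063,0,0,0,-1],[-0.0446,-0.0356,-0.0063,0,0,0,-1]],
  ],
)

```text
time_s: 1.6
position: [0.5476, -0.0502, 0.2997]
tool_rot: [[-0.951, 0.309, -0.0], [0.309, 0.951, 0.0], [0.001, 0.0, -1.0]]
ft_force: [1.5, 0.3, 0.4]
grip_width: -0.0002
gripper_force: 0.0
```

Emit:
send_rows(
  deltas=[
    [[0,0,0,0,0,0.1738,-1],[0,0,0,0,0,0.1738,-1],[0,0,0,0,0,0.1738,-1],[0,0,0,0,0,0.1738,-1],[0,0,0,0,0,0.1738,-1],[0,0,0,0,0,0.1738,-1],[0,0,0,0,0,0.1738,-1],[0,0,0,0,0,0.1738,-1],[0,0,0,0,0,0,-1]],
  ],
)

```text
time_s: 2.72
position: [0.5469, -0.0484, 0.2995]
tool_rot: [[0.131, 0.991, -0.001], [0.991, -0.131, 0.0], [0.0, -0.001, -1.0]]
ft_force: [-0.1, 0.1, -0.6]
grip_width: 0.0001
gripper_force: 0.0
```

Run:
```python
from h import *
plan(jw(0,0,.30),82.35)
snap('wrist','w1');a=cv2.imread('pics/w1.png');cv2.imwrite('pics/w1b.png',cv2.resize(a,(800,600)))
print(telemetry.observe()['q'])
```

```text
t 2.725 turn [-0.0007 -0.0001  0.0017] d before turn [ 0.0002  0.0004 -0.0005] after [ 0.0002  0.0004 -0.0005]
[-1.74153327e+01  1.93709959e+01  6.57244655e+01 -1.00678435e-03
  9.49395203e+01 -9.97595522e+00]
```

View pics/w1b.png

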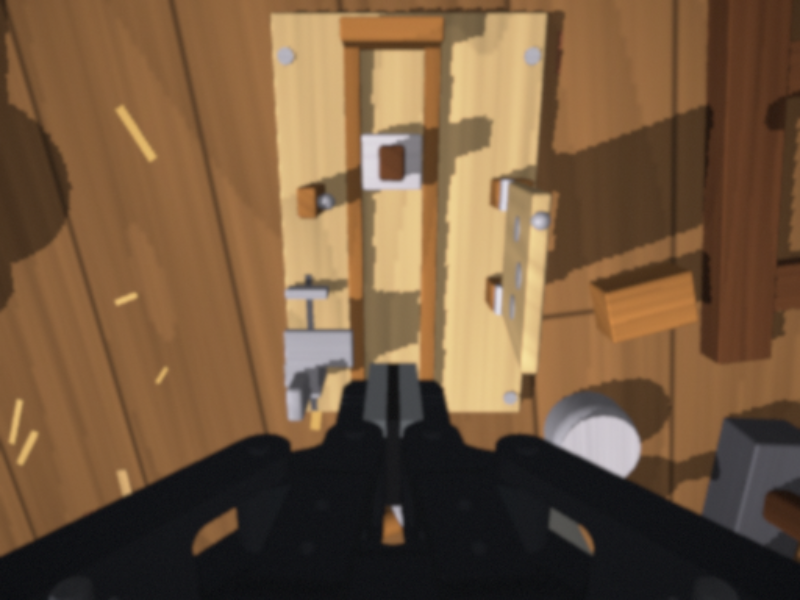

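The wrist view has jig +y up and +x right. Plate corners are at (272,14), (548,13) and (518,412), the stop post top at (392,160) and the lock tab at (295,402). The lid is upright at (525,280), and its top leans slightly outwards.

Run:
```python
from h import *
def c(x,y,h): return atz('w1',x/1.5625-.2,y/1.5625-.2,h)[:2]
B=[c(*q,.018) for q in [(272,14),(548,13),(518,412)]]
t,R,o,e=fit([(-.09,.170),(.115,.170),(.115,-.155)],B);print(np.degrees(t),o,e*1000)
J2=(np.degrees(t),o)
for n,q in dict(stop=(391,145,.085),stopb=(391,178,.085),stopl=(379,160,.085),stopr=(405,160,.085),wl=(359,250,.028),wr=(422,250,.028),wl2=(362,100,.028),wr2=(425,100,.028),catch=(308,200,.074),blk=(443,18,.052),blkl=(341,18,.052)).items(): print(n,wj([*c(*q),0],J2)[:2].round(4),wj([*c(*q),0])[:2].round(4))
C=cloud('w1')
for n,(x,y) in dict(tab=(293,402),carr=(315,345),lidtop=(540,220),post=(391,160)).items(): 
    p=world('w1',x/1.5625,y/1.5625);print(n,p.round(4),wj(p,J2).round(4))
```

```text
-7.730412206077493 [ 0.54433538 -0.04953758] [[ 1.06583491 -1.49530944]
 [-0.39059183  0.1936803 ]
 [-0.67524308  1.30162914]]
stop [-0.0007  0.0753] [-0.0033  0.0736]
stopb [-0.0006  0.054 ] [-0.0033  0.0523]
stopl [-0.0087  0.0657] [-0.0113  0.064 ]
stopr [0.0087 0.0657] [0.006 0.064]
wl [-0.0264 -0.0051] [-0.0291 -0.0068]
wr [ 0.0244 -0.0049] [ 0.0217 -0.0067]
wl2 [-0.0226  0.1085] [-0.0252  0.1068]
wr2 [0.0246 0.1087] [0.022  0.1069]
catch [-0.0587  0.0383] [-0.0614  0.0367]
blk [0.0344 0.1588] [0.0318 0.1571]
blkl [-0.035   0.1586] [-0.0375  0.1569]
tab [ 0.4608 -0.1419  0.1028] [-0.0704 -0.1027  0.1028]
carr [ 0.4775 -0.112   0.0711] [-0.0579 -0.0709  0.0711]
lidtop [ 0.6245 -0.0229  0.1786] [0.0758 0.0372 0.1786]
post [0.5527 0.0154 0.0853] [-0.0004  0.0655  0.0853]
```

```bash
sed -i 's/^J=.*/J=(-7.7,np.array([.5444,-.0493]))/' h.py
python3 - <<'E'
from h import *
plan(jw(0,.022,.08),82.3)
E
```

```text
t 2.775 turn [-0.0006 -0.0001  0.0045] d before turn [ 0.0208 -0.0021  0.2196] after [ 0.0208 -0.0023  0.2196]
```

Emit:
send_rows(
  deltas=[
    [[0.01,-0.001,0.055,0,0,0.004,-1],[0.011,-0.001,0.055,0,0,0,-1],[0,0,0.055,0,0,0,-1],[0,0,0.055,0,0,0,-1],[0,0,0,0,0,0,-1],[0.01,0,0,0,0,0,-1],[0.01,0,0,0,0,0,-1],[0.01,0,0,0,0,0,-1],[0.01,0,0,0,0,0,-1],[0.01,0,0,0,0,0,-1],[0.01,0,0,0,0,0,-1],[0.008,0,0,0,0,0,-1]],
  ],
)

```text
time_s: 4.28
position: [0.5572, 0.0407, 0.0798]
tool_rot: [[0.137, 0.991, -0.0], [0.991, -0.137, 0.0], [-0.0, -0.0, -1.0]]
ft_force: [-0.3, 0.2, 0.2]
grip_width: 0.0003
gripper_force: 0.0
```

Emit:
send_rows(
  deltas=[
    [[0.003,0,0,0,0,0,-1],[0.002,0,0,0,0,0,-1]],
  ],
)

```text
time_s: 4.53
position: [0.5578, 0.045, 0.0798]
tool_rot: [[0.137, 0.991, -0.0], [0.991, -0.137, -0.0], [-0.0, -0.0, -1.0]]
ft_force: [0.8, -0.3, 0.4]
grip_width: 0.0001
gripper_force: 0.0
```

Run:
```python
from h import *
s=telemetry.observe();print(wj(s['position']),s['ft_force'])
```

```text
[0.00066995 0.09527952 0.07976353] [ 0.81379808 -0.32847011  0.36846722]
```

Emit:
send_rows(
  deltas=[
    [[0.003,0,0,0,0,0,-1],[0.003,0,0,0,0,0,-1],[0,0,0,0,0,0,-1]],
  ],
)

```text
time_s: 4.9
position: [0.5586, 0.051, 0.0798]
tool_rot: [[0.137, 0.991, 0.0], [0.991, -0.137, -0.0], [-0.0, 0.0, -1.0]]
ft_force: [-0.4, -0.2, -0.8]
grip_width: -0.0001
gripper_force: 0.0
```

Run:
```python
from h import *
s=telemetry.observe();print(wj(s['position']),s['ft_force'])
snap('wrist','w2');a=cv2.imread('pics/w2.png');cv2.imwrite('pics/w2b.png',a)
```

```text
[0.00067319 0.10133187 0.07983177] [-0.41686857 -0.20293659 -0.80795583]
```

View pics/w2b.png

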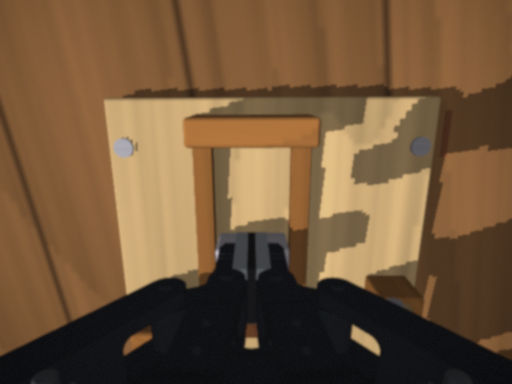

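The wrist view shows the trough's far part empty ahead of the fingertips at (252,240), and no stop in sight. I'll check with the scene camera.

Run:
```python
from h import *
snap('scene','sc1');a=cv2.imread('pics/sc1.png')[150:270,160:300];cv2.imwrite('pics/sc1c.png',cv2.resize(a,None,fx=5,fy=5,interpolation=cv2.INTER_CUBIC))
z=np.load('pics/w2.npz');s=telemetry.observe();print(wj(z['M'][:3,3]),(z['M'][:3,2]))
C=cloud('w2');
for v in range(150,300,12): print(v,wj(C[v,252]).round(3))
```

```text
[-0.00135286  0.16921965  0.2294546 ] [-0.03437835 -0.26426506 -0.96383718]
150 [-0.     0.138  0.018]
162 [-0.     0.13   0.016]
174 [-0.     0.123  0.018]
186 [-0.001  0.115  0.018]
198 [-0.001  0.107  0.018]
210 [-0.001  0.098  0.018]
222 [-0.001  0.09   0.017]
234 [-0.001  0.113  0.094]
246 [-0.001  0.113  0.106]
258 [-0.001  0.112  0.115]
270 [-0.001  0.112  0.123]
282 [-0.001  0.108  0.125]
294 [-0.001  0.103  0.124]
```

View pics/sc1c.png

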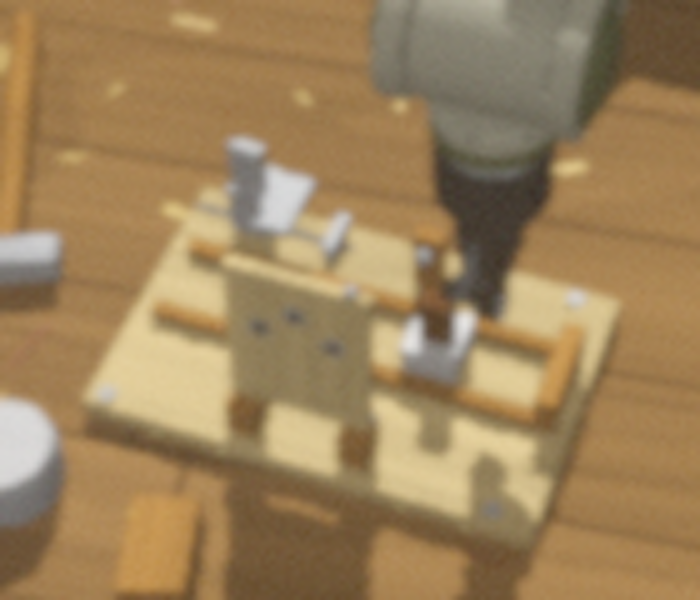

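The scene view shows the stop block still at about (437,345), mid-trough, so the fingers passed over the post. The fingertips must be higher than I assumed. I'll measure them in the tool frame.

Run:
```python
from h import *
for f,T,vs in(('w2',np.array([.5586,.051,.0798]),range(224,262,3)),('w1',np.array([.5469,-.0484,.2995]),range(224,262,3))):
    C=cloud(f);t=np.radians(82.3);G=np.array([[np.cos(t),np.sin(t),0],[np.sin(t),-np.cos(t),0],[0,0,-1]])
    for v in vs: print(f,v,[((C[v,u]-T)@G*1000).round(0).tolist() for u in (240,250,262)])
d=np.load('pics/w1.npz');print(d['K'])
s=telemetry.observe();print(s['q'],s['grip_width'])
from rig import optics as o;print(np.array(o.get_image('wrist')['hand_eye']).round(4))
```

```text
w2 224 [[-13.0, -9.0, 62.0], [-13.0, -3.0, 62.0], [-13.0, 6.0, 62.0]]
w2 227 [[-15.0, -9.0, 63.0], [-15.0, -3.0, 61.0], [-15.0, 6.0, 63.0]]
w2 230 [[-17.0, -9.0, 62.0], [-17.0, -3.0, 62.0], [-17.0, 6.0, 62.0]]
w2 233 [[11.0, -7.0, -13.0], [12.0, -2.0, -13.0], [12.0, 3.0, -13.0]]
w2 236 [[12.0, -7.0, -17.0], [11.0, -2.0, -16.0], [12.0, 3.0, -17.0]]
w2 239 [[11.0, -7.0, -19.0], [12.0, -2.0, -20.0], [12.0, 3.0, -19.0]]
w2 242 [[11.0, -6.0, -22.0], [11.0, -2.0, -22.0], [12.0, 3.0, -23.0]]
w2 245 [[11.0, -6.0, -25.0], [11.0, -2.0, -25.0], [11.0, 2.0, -25.0]]
w2 248 [[11.0, -6.0, -28.0], [12.0, -2.0, -29.0], [12.0, 2.0, -29.0]]
w2 251 [[12.0, -6.0, -31.0], [12.0, -2.0, -31.0], [12.0, 2.0, -31.0]]
w2 254 [[12.0, -6.0, -33.0], [12.0, -2.0, -34.0], [12.0, 2.0, -34.0]]
w2 257 [[12.0, -6.0, -36.0], [12.0, -2.0, -36.0], [12.0, 2.0, -36.0]]
w2 260 [[11.0, -6.0, -38.0], [11.0, -2.0, -37.0], [12.0, 2.0, -39.0]]
w1 224 [[-97.0, -16.0, 282.0], [-96.0, -3.0, 281.0], [-97.0, 14.0, 283.0]]
w1 227 [[-101.0, -16.0, 282.0], [-101.0, -3.0, 282.0], [-101.0, 14.0, 283.0]]
w1 230 [[-106.0, -17.0, 283.0], [-105
[... 478 characters left out ...]
.0, -31.0], [12.0, -2.0, -31.0], [12.0, 2.0, -32.0]]
w1 254 [[11.0, -6.0, -33.0], [12.0, -2.0, -34.0], [11.0, 2.0, -33.0]]
w1 257 [[11.0, -6.0, -35.0], [11.0, -2.0, -35.0], [12.0, 2.0, -36.0]]
w1 260 [[11.0, -6.0, -37.0], [11.0, -2.0, -38.0], [12.0, 2.0, -38.0]]
[[337.87954598   0.         251.157623  ]
 [  0.         337.87954598 191.93186667]
 [  0.           0.           1.        ]]
[-6.88718483e+00  3.11198585e+01  8.46994875e+01 -1.10449666e-03
  6.41836134e+01  9.86957856e-01] -8.567717447363702e-05
[[ 6.000e-04 -9.638e-01 -2.665e-01  6.790e-02]
 [ 1.000e+00  1.000e-04  2.100e-03 -2.200e-03]
 [-2.000e-03 -2.665e-01  9.638e-01 -1.496e-01]
 [ 0.000e+00  0.000e+00  0.000e+00  1.000e+00]]
```

By the wrist camera's range, the shut fingertips sit about 11 mm behind the reported TCP. The text says 25 mm ahead. The free pass over the 85 mm post agrees with the camera. I'll redo the push at TCP z = 45 mm, which clears the trough floor under either figure.

Emit:
send_rows(
  deltas=[
    [[0,0,-0.03,0,0,0,-1],[-0.045,0,0,0,0,0,-1],[-0.045,0,0,0,0,0,-1],[0,0.001,0.033,0,0,0,-1],[0,0,0.032,0,0,0,-1],[0,0,0,0,0,0,-1],[0.01,0,0,0,0,0,-1],[0.01,0,0,0,0,0,-1],[0.01,0,0,0,0,0,-1],[0.01,0,0,0,0,0,-1]],
  ],
)

```text
time_s: 6.3
position: [0.5531, 0.0018, 0.0454]
tool_rot: [[0.136, 0.991, 0.001], [0.991, -0.136, -0.001], [-0.001, 0.001, -1.0]]
ft_force: [-1.3, -2.7, 2.7]
grip_width: -0.0001
gripper_force: 1.4
```

Emit:
send_rows(
  deltas=[
    [[0.01,0,0,0,0,0,-1]],
  ],
)

```text
time_s: 6.42
position: [0.5544, 0.0117, 0.0452]
tool_rot: [[0.137, 0.991, 0.001], [0.991, -0.137, -0.0], [-0.0, 0.001, -1.0]]
ft_force: [-0.4, -2.7, 2.3]
grip_width: 0.0002
gripper_force: 1.4
```

Emit:
send_rows(
  deltas=[
    [[0.01,0,0,0,0,0,-1],[0.01,0,0,0,0,0,-1]],
  ],
)

```text
time_s: 6.68
position: [0.557, 0.0316, 0.0448]
tool_rot: [[0.137, 0.991, -0.0], [0.991, -0.137, -0.0], [-0.0, -0.0, -1.0]]
ft_force: [-0.0, -2.1, 2.0]
grip_width: 0.0001
gripper_force: 1.4
```

Emit:
send_rows(
  deltas=[
    [[0.008,0,0,0,0,0,-1],[0.005,0,0,0,0,0,-1]],
  ],
)

```text
time_s: 6.92
position: [0.5587, 0.0444, 0.0448]
tool_rot: [[0.137, 0.991, -0.0], [0.991, -0.137, 0.0], [-0.0, -0.0, -1.0]]
ft_force: [-1.3, -3.0, 1.6]
grip_width: -0.0002
gripper_force: 1.3
```

Emit:
send_rows(
  deltas=[
    [[0.002,0,0,0,0,0,-1],[0.002,0,0,0,0,0,-1]],
  ],
)

```text
time_s: 7.18
position: [0.559, 0.0466, 0.0448]
tool_rot: [[0.137, 0.991, -0.001], [0.991, -0.137, -0.002], [-0.003, -0.0, -1.0]]
ft_force: [-3.6, -15.2, 3.8]
grip_width: 0.0002
gripper_force: 7.7
```

Emit:
send_rows(
  deltas=[
    [[0.002,0,0,0,0,0,-1]],
  ],
)

```text
time_s: 7.3
position: [0.5591, 0.0468, 0.0449]
tool_rot: [[0.137, 0.991, -0.002], [0.991, -0.137, -0.005], [-0.006, -0.001, -1.0]]
ft_force: [-5.7, -25.5, 5.6]
grip_width: -0.0
gripper_force: 13.0
```

The stop is home: force jumped to 25 N and TCP jig y is 97 mm, matching the post face at 108. Next, back off and go to the rung.

Emit:
send_rows(
  deltas=[
    [[-0.012,0,0,0,0,0,-1],[0,0,-0.05,0,0,0,-1],[0,0,-0.06,0,0,0,-1],[0.042,-0.027,0,0,0,0,1],[0.042,-0.027,0,0,0,0,1],[0.042,-0.027,0,0,0,0,1],[0.042,-0.027,0,0,0,0,1],[0.042,-0.027,0,0,0,0,1],[0.042,-0.027,0,0,0,0,1],[0.042,-0.027,0,0,0,0,1]],
  ],
)

```text
time_s: 8.55
position: [0.4099, 0.3565, 0.1546]
tool_rot: [[0.137, 0.991, -0.001], [0.991, -0.137, 0.001], [0.001, -0.001, -1.0]]
ft_force: [0.5, -0.5, 0.5]
grip_width: 0.0858
gripper_force: 0.0
```

Emit:
send_rows(
  deltas=[
    [[0,0,0,0,0,-0.167,1],[0,0,0,0,0,-0.167,1],[0,0,0,0,0,-0.167,1],[0,0,0,0,0,-0.167,1],[0,0,0,0,0,-0.167,1],[0,0,0,0,0,-0.167,1],[0,0,0,0,0,-0.167,1],[0,0,0,0,0,-0.167,1],[0,0,0,0,0,-0.167,1],[0,0,0,0,0,-0.167,1],[0,0,0,0,0,0,1]],
  ],
)

```text
time_s: 9.93
position: [0.4107, 0.355, 0.1546]
tool_rot: [[-0.999, 0.04, -0.001], [0.04, 0.999, 0.0], [0.001, 0.0, -1.0]]
ft_force: [-0.2, -0.1, 0.5]
grip_width: 0.0856
gripper_force: 0.0
```

Run:
```python
from h import *
snap('wrist','w3');a=cv2.imread('pics/w3.png');cv2.imwrite('pics/w3b.png',a)
plan([.411,.358,.10],178.2);print(telemetry.observe()['q'])
C=cloud('w3');s=telemetry.observe();T=s['position'];R=np.array(s['tool_rot'])
p=C.reshape(-1,3);m=(p[:,2]>.026)&(p[:,2]<.034)&(abs(p[:,1]-.358)<.05)&(abs(p[:,0]-.41)<.11);q=p[m][:,:2].astype(np.float32);r=cv2.minAreaRect(q);print(len(q),r);print(cv2.boxPoints(r))
```

```text
t 9.975 turn [ 0.0002 -0.0006 -0.0104] d before turn [-0.0002  0.003   0.0546] after [-0.0001  0.003   0.0546]
[ 2.83218055e+01  2.45966424e+01  8.20573413e+01  3.11779031e-02
  7.33702024e+01 -5.92934096e+01]
8900 ((0.40850263833999634, 0.35815510153770447), (0.04016648605465889, 0.1600290834903717), 88.07129669189453)
[[0.3278575  0.3407762 ]
 [0.48779595 0.33539027]
 [0.48914778 0.375534  ]
 [0.32920933 0.38091993]]
```

View pics/w3b.png

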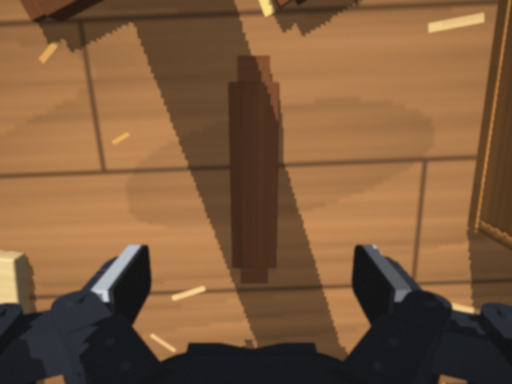

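The wrist view shows the rung lying from (253,60) to (253,280) with the jaws straddling it. Its body measures 160 x 40 mm, as given. I'll descend part way with the jaws at about 60 mm and measure the tips.

Emit:
send_rows(
  deltas=[
    [[0.001,0.002,0.05,0,0,-0.006,0.4],[0.001,0.002,0.05,0,0,0,0.4],[0,0,0.015,0,0,0,0.4],[0,0,0,0,0,0,0.4]],
  ],
)

```text
time_s: 10.48
position: [0.4092, 0.3591, 0.04]
tool_rot: [[-0.999, 0.034, -0.001], [0.034, 0.999, -0.0], [0.001, -0.0, -1.0]]
ft_force: [0.8, -0.2, 0.4]
grip_width: 0.0597
gripper_force: 0.0
```

Run:
```python
from h import *
s=telemetry.observe();T=s['position'];R=np.array(s['tool_rot']);print(T,s['grip_width'],s['ft_force'])
snap('wrist','w4')
C=cloud('w4');P=(C-T)@R*1000
# finger pixels: z_tool < 10, |y|<75
for u in list(range(120,190,10))+list(range(320,400,10)):
    col=P[:,u];i=np.where((col[:,2]<18)&(col[:,0]<25))[0]
    if len(i): print(u,i[0],col[i[0]].round(0),C[i[0],u,2].round(4),C[i[0]-4,u].round(3))
cv2.imwrite('pics/w4b.png',cv2.imread('pics/w4.png'))
```

```text
[0.40923642 0.35914479 0.03998016] 0.05966487846227988 [ 0.77634021 -0.22244022  0.43167016]
120 279 [ 14. -41. -54.] 0.0937 [ 0.444  0.276 -0.   ]
130 274 [  9. -43. -41.] 0.0814 [0.44  0.283 0.   ]
140 260 [  9. -43. -30.] 0.07 [0.431 0.291 0.001]
150 249 [  9. -41. -21.] 0.0608 [0.424 0.298 0.   ]
160 246 [ 13. -35. -26.] 0.0665 [0.422 0.304 0.   ]
170 236 [ 13. -34. -16.] 0.0556 [ 0.416  0.31  -0.001]
180 236 [ 13. -30. -16.] 0.0562 [0.416 0.317 0.001]
320 238 [ 11.  31. -13.] 0.0527 [0.42  0.401 0.   ]
330 236 [ 13.  34. -17.] 0.057 [ 0.419  0.407 -0.   ]
340 241 [ 13.  37. -22.] 0.0615 [ 0.423  0.413 -0.001]
350 247 [  9.  42. -20.] 0.0595 [ 0.427  0.419 -0.   ]
360 255 [ 10.  44. -28.] 0.0675 [0.432 0.426 0.   ]
370 270 [  9.  44. -38.] 0.0781 [0.442 0.432 0.   ]
380 278 [ 14.  42. -53.] 0.0927 [ 0.449  0.439 -0.   ]
390 283 [ 14.  44. -56.] 0.0964 [0.452 0.446 0.   ]
```

View pics/w4b.png

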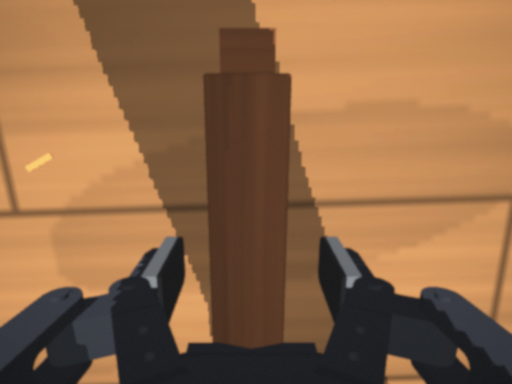

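The jaw tips, at (180,240) and (322,240), straddle the rung with their tips at about z = 54 mm for TCP z = 40 mm. I'll descend another 37 mm, watching the force, and grip.

Emit:
send_rows(
  deltas=[
    [[0,0,0.02,0,0,0,0.4],[0,0,0.01,0,0,0,0.4],[0,0,0.007,0,0,0,0.4],[0,0,0,0,0,0,0.4]],
  ],
)

```text
time_s: 11.02
position: [0.4092, 0.3591, 0.003]
tool_rot: [[-0.999, 0.032, 0.0], [0.032, 0.999, 0.0], [-0.0, 0.0, -1.0]]
ft_force: [-0.5, -0.1, -0.6]
grip_width: 0.06
gripper_force: 0.0
```

Emit:
send_rows(
  deltas=[
    [[0,0,0,0,0,0,-1],[0,0,0,0,0,0,-1],[0,0,0,0,0,0,-1],[0,0,0,0,0,0,-1]],
  ],
  squeeze=40,
)

```text
time_s: 11.52
position: [0.4094, 0.3593, 0.0035]
tool_rot: [[-0.999, 0.032, 0.001], [0.032, 0.999, 0.001], [-0.001, 0.001, -1.0]]
ft_force: [-0.4, -0.7, 5.4]
grip_width: 0.0391
gripper_force: 41.7
```

Emit:
send_rows(
  deltas=[
    [[0,0,-0.02,0,0,0,-1],[0,0,-0.05,0,0,0,-1],[0,0,-0.06,0,0,0,-1],[0,0,0,0,0,0,-1]],
  ],
)

```text
time_s: 12.02
position: [0.4106, 0.3601, 0.1369]
tool_rot: [[-0.999, 0.032, 0.008], [0.032, 0.999, 0.004], [-0.007, 0.004, -1.0]]
ft_force: [-0.5, 0.7, -2.4]
grip_width: 0.0389
gripper_force: 41.1
```

Run:
```python
from h import *
s=telemetry.observe();T=s['position'];R=np.array(s['tool_rot']);print(T,s['grip_width'],s['ft_force'],s['wrist_torque'],s['q'])
snap('wrist','w5')
C=cloud('w5');P=(C-T)@R*1000
for v in range(10,330,20): print(v,P[v,250].round(0),P[v,200].round(0))
for u in range(170,220,6):
    col=P[:,u];i=np.where((col[:,2]<30)&(col[:,0]<25))[0]
    if len(i): print(u,i[0],col[i[0]].round(0))
q=P.reshape(-1,3);m=(abs(q[:,1])<35)&(q[:,2]<5)&(q[:,2]>-30)&(q[:,0]>14)&(q[:,0]<130);r=cv2.minAreaRect(q[m][:,:2].astype(np.float32));print(m.sum(),r,np.median(q[m],0))
plan(jw(0,0,.15),82.3)
cv2.imwrite('pics/w5b.png',cv2.imread('pics/w5.png'))
```

```text
[0.41063716 0.36007795 0.13693019] 0.03888358168532982 [-0.54405     0.65293694 -2.39342054] [ 0.05242159 -0.00517715 -0.0121737 ] [ 2.88214372e+01  2.57573998e+01  8.33805135e+01  3.03551281e-03
  7.03619380e+01 -5.93425351e+01]
10 [ 99.   0. -19.] [135. -39. 138.]
30 [ 93.   0. -19.] [120. -39. 136.]
50 [ 86.   0. -18.] [106. -40. 136.]
70 [ 79.   0. -27.] [ 79. -17. -28.]
90 [ 72.   0. -27.] [ 72. -17. -26.]
110 [ 65.   0. -27.] [ 65. -18. -26.]
130 [ 58.   0. -26.] [ 59. -18. -27.]
150 [ 51.   0. -26.] [ 51. -18. -26.]
170 [ 44.   0. -27.] [ 44. -18. -26.]
190 [ 36.   0. -26.] [ 36. -19. -25.]
210 [ 28.   0. -27.] [-27. -45. 137.]
230 [ 20.   0. -26.] [-47. -46. 138.]
250 [ 11.   0. -26.] [ 14. -19. -31.]
270 [  3.   0. -26.] [  6. -19. -34.]
290 [ -7.   0. -26.] [ -1. -19. -36.]
310 [-16.   0. -27.] [ -8. -19. -38.]
170 253 [ 10. -32. -26.]
176 246 [  9. -31. -17.]
182 244 [  9. -29. -15.]
188 241 [ 13. -25. -22.]
194 233 [ 13. -24. -13.]
200 233 [ 13. -22. -12.]
206 218 [ 25. -17. -27.]
212 218 [ 24. -15. -25.]
218 218 [ 25. -12. -26.]
23483 ((57.54302978515625, 0.7837085723876953), (40.28330612182617, 87.0960922241211), 89.89435577392578) [ 58.00512106   0.88185307 -26.21799273]
t 12.075 turn [3.7000e-03 8.0000e-04 1.6731e+00] d before turn [-0.1481 -0.4041 -0.0161] after [-0.3869  0.1885 -0.0158]
```

View pics/w5b.png

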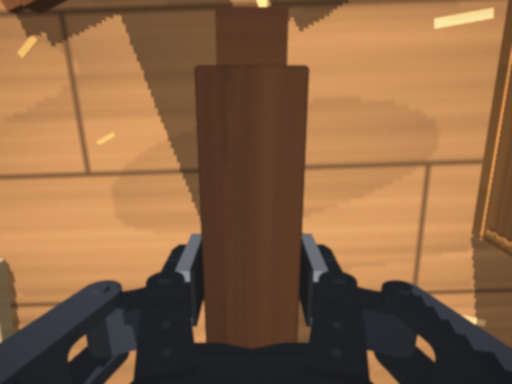

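The rung is held square: its top is at tool z -26.5, the tips are 14 mm above its underside and it is centred. I'll raise it, carry it over the lid's height and turn it.

Emit:
send_rows(
  deltas=[
    [[0,0,-0.05,0,0,0,-1],[0,0,-0.05,0,0,0,-1],[-0.0185,-0.0505,0,0,0,0,-1],[-0.0185,-0.0505,0,0,0,0,-1],[-0.0185,-0.0505,0,0,0,0,-1],[-0.0185,-0.0505,0,0,0,0,-1],[-0.0185,-0.0505,0,0,0,0,-1],[-0.0185,-0.0505,0,0,0,0,-1],[-0.0185,-0.0505,0,0,0,0,-1],[-0.0185,-0.0505,0,0,0,0,-1]],
  ],
)

```text
time_s: 13.32
position: [0.5438, -0.0511, 0.2308]
tool_rot: [[-0.999, 0.032, -0.003], [0.032, 0.999, 0.001], [0.004, 0.001, -1.0]]
ft_force: [1.2, 0.3, -1.3]
grip_width: 0.0391
gripper_force: 41.4
```

Emit:
send_rows(
  deltas=[
    [[0,0,0,0,0,0.1673,-1],[0,0,0,0,0,0.1673,-1],[0,0,0,0,0,0.1673,-1],[0,0,0,0,0,0.1673,-1],[0,0,0,0,0,0.1673,-1],[0,0,0,0,0,0.1673,-1],[0,0,0,0,0,0.1673,-1],[0,0,0,0,0,0.1673,-1],[0,0,0,0,0,0.1673,-1],[0,0,0,0,0,0.1673,-1],[0,0,0,0,0,0,-1]],
  ],
)

```text
time_s: 14.7
position: [0.5435, -0.0493, 0.231]
tool_rot: [[0.133, 0.991, -0.003], [0.991, -0.133, 0.001], [0.001, -0.003, -1.0]]
ft_force: [-0.1, -1.3, -1.6]
grip_width: 0.0392
gripper_force: 41.5
```

Run:
```python
from h import *
snap('wrist','w6');s=telemetry.observe();print(s['position'])
plan(jw(0,-.007,.10),82.3)
C=cloud('w6');P=(C-s['position'])@np.array(s['tool_rot'])*1000
q=P.reshape(-1,3);m=(abs(q[:,1])<35)&(q[:,2]<5)&(q[:,2]>-30)&(q[:,0]>25)&(q[:,0]<130);r=cv2.minAreaRect(q[m][:,:2].astype(np.float32));print(m.sum(),r)
a=cv2.imread('pics/w6.png');cv2.imwrite('pics/w6b.png',cv2.resize(a,(800,600)))
```

```text
[ 0.54361675 -0.04934688  0.23140521]
t 14.75 turn [-0.0026 -0.0005  0.0034] d before turn [-0.0069  0.0011  0.1314] after [-0.0068  0.0008  0.1314]
20467 ((62.382572174072266, -1.7446746826171875), (74.7922134399414, 40.24364471435547), 0.12211872637271881)
```

View pics/w6b.png

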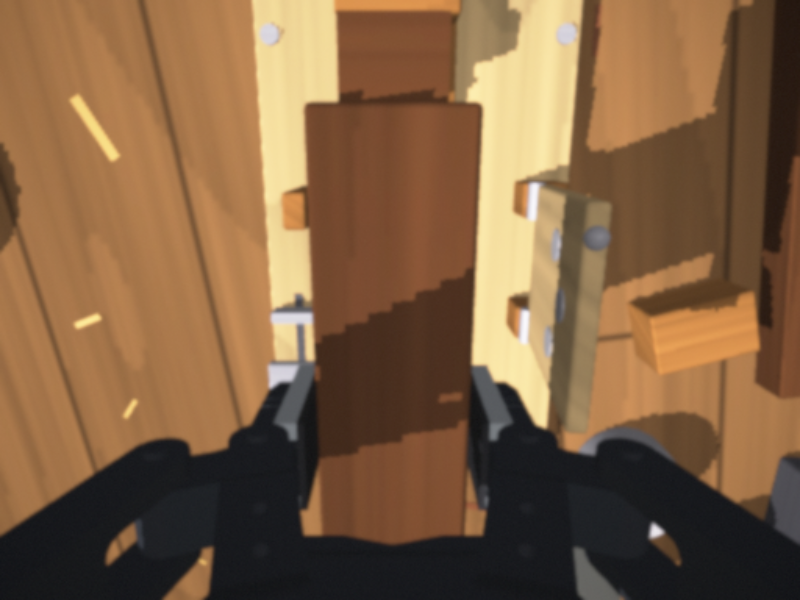

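The view shows the rung over the trough, the stop at (395,60), the lid upright at (570,310) and the tab side clear. I have used all ten pictures, so the rest goes by range numbers. First, the trough's centre line against the jaws.

Run:
```python
from h import *
for f,ys in(('w1',[(-.06,-.02),(-.02,.02),(.09,.13)]),('w2',[(.10,.115),(.115,.13),(.13,.142),(.146,.158)])):
    P=cloud(f).reshape(-1,3);d=P[:,:2]-J[1];t=np.radians(J[0]);x=np.cos(t)*d[:,0]+np.sin(t)*d[:,1];y=-np.sin(t)*d[:,0]+np.cos(t)*d[:,1];z=P[:,2]
    for a,b in ys:
        m=(y>a)&(y<b)&(abs(x)<.045)&(z>.0245)&((z<.032)if b<.145 else (z>.045)&(z<.056));v=np.sort(x[m]);
        if len(v)>20: L=v[v<0];Rr=v[v>0];print(f,a,b,[np.percentile(k,q).round(4) for k in(L,Rr) for q in(2,98)],'centre',((np.percentile(v,2)+np.percentile(v,98))/2).round(4))
P=cloud('w6');s=telemetry.observe();print(wj(s['position']))
```

```text
w1 -0.06 -0.02 [np.float64(-0.0352), np.float64(-0.0236), np.float64(0.025), np.float64(0.0359)] centre 0.0003
w1 -0.02 0.02 [np.float64(-0.0349), np.float64(-0.0236), np.float64(0.0244), np.float64(0.0361)] centre 0.0006
w1 0.09 0.13 [np.float64(-0.0357), np.float64(-0.0242), np.float64(0.0245), np.float64(0.0357)] centre 0.0001
w2 0.1 0.115 [np.float64(-0.0362), np.float64(-0.0245), np.float64(0.0235), np.float64(0.0351)] centre -0.0005
w2 0.115 0.13 [np.float64(-0.0362), np.float64(-0.0245), np.float64(0.0235), np.float64(0.0351)] centre -0.0005
w2 0.13 0.142 [np.float64(-0.0361), np.float64(-0.0246), np.float64(0.0235), np.float64(0.0351)] centre -0.0006
w2 0.146 0.158 [np.float64(-0.0357), np.float64(-0.0006), np.float64(0.001), np.float64(0.0343)] centre -0.0007
[-7.69909051e-04 -1.51398525e-04  2.31405206e-01]
```

Emit:
send_rows(
  deltas=[
    [[-0.007,0.0024,0.05,-0.0026,0,0.0034,-1],[0,0,0.05,0,0,0,-1],[0,0,0.04,0,0,0,-1],[0,0,0.02,0,0,0,-1],[0,0,0.02,0,0,0,-1],[0,0,0,0,0,0,-1]],
  ],
)

```text
time_s: 15.5
position: [0.5448, -0.0565, 0.0512]
tool_rot: [[0.135, 0.991, -0.001], [0.991, -0.135, 0.001], [0.001, -0.001, -1.0]]
ft_force: [-0.5, 1.4, -1.0]
grip_width: 0.0393
gripper_force: 41.4
```

Run:
```python
from h import *
snap('wrist','w7');s=telemetry.observe();print(wj(s['position']),s['ft_force'])
plan(jw(.0016,-.007,.0215),82.3)
P=cloud('w7').reshape(-1,3);d=P[:,:2]-J[1];t=np.radians(J[0]);x=np.cos(t)*d[:,0]+np.sin(t)*d[:,1];y=-np.sin(t)*d[:,0]+np.cos(t)*d[:,1];z=P[:,2]
def ctr(m): 
    v=x[m];return len(v),[np.percentile(v,q).round(4) for q in(1,99)] if len(v) else 0
for a in(.03,.045,.06): print('rung',ctr((y>a)&(y<a+.015)&(abs(x)<.03)&(z>.065)&(z<.09)))
print('post',ctr((y>.09)&(y<.15)&(abs(x)<.03)&(z>.08)&(z<.09)));print('blk',ctr((y>.146)&(y<.158)&(abs(x)<.045)&(z>.045)&(z<.056)))
m=(y>.09)&(y<.145)&(abs(x)<.03)&(z>.043)&(z<.049);print('stop y',np.percentile(y[m],[1,99]) if m.any() else 0)
m=(abs(x)<.02)&(z>.05)&(z<.083)&(y<.108);print('rung ymax',np.percentile(y[m],[50,99.5]))
```

```text
[ 0.00201949 -0.00717143  0.05238435] [-0.03453025  0.20212515 -1.36049077]
t 15.55 turn [ 0.001  -0.0003 -0.0014] d before turn [ 0.0002 -0.0005  0.0309] after [ 0.0002 -0.0004  0.0309]
rung (4266, [np.float64(-0.0198), np.float64(0.019)])
rung (4735, [np.float64(-0.0198), np.float64(0.019)])
rung (4497, [np.float64(-0.0197), np.float64(0.0189)])
post (0, 0)
blk (0, 0)
stop y [0.09989569 0.10059966]
rung ymax [0.03278403 0.09169271]
```

The rung centres within 0.5 mm of the trough, and the stop face is at jig y = 100 mm. Lowering.

Emit:
send_rows(
  deltas=[
    [[0,0,0.012,0,0,0,-1],[0,0,0.01,0,0,0,-1],[0,0,0.005,0,0,0,-1]],
  ],
)

```text
time_s: 15.92
position: [0.5456, -0.0567, 0.0251]
tool_rot: [[0.137, 0.991, 0.002], [0.991, -0.137, -0.0], [0.0, 0.002, -1.0]]
ft_force: [-0.0, -0.0, -2.7]
grip_width: 0.039
gripper_force: 41.5
```

Emit:
send_rows(
  deltas=[
    [[0,0,0.003,0,0,0,-1],[0,0,0.001,0,0,0,-1],[0,0,0,0,0,0,-1]],
  ],
)

```text
time_s: 16.3
position: [0.5459, -0.0568, 0.022]
tool_rot: [[0.137, 0.991, 0.003], [0.991, -0.137, -0.0], [-0.0, 0.003, -1.0]]
ft_force: [0.8, -0.5, -2.3]
grip_width: 0.0394
gripper_force: 41.5
```

Emit:
send_rows(
  deltas=[
    [[0.003,0,0.0005,0,0,0,-1],[0.003,0,0,0,0,0,-1],[0.001,0,0,0,0,0,-1]],
  ],
)

```text
time_s: 16.68
position: [0.547, -0.0497, 0.0216]
tool_rot: [[0.137, 0.991, 0.003], [0.991, -0.137, -0.001], [-0.0, 0.003, -1.0]]
ft_force: [0.3, -2.6, 1.8]
grip_width: 0.0392
gripper_force: 41.8
```

Emit:
send_rows(
  deltas=[
    [[0.001,0,0,0,0,0,-1],[0,0,0,0,0,0,-1]],
  ],
)

```text
time_s: 16.92
position: [0.5471, -0.0489, 0.0216]
tool_rot: [[0.137, 0.991, 0.003], [0.991, -0.137, -0.0], [-0.0, 0.003, -1.0]]
ft_force: [-0.4, -1.2, 2.3]
grip_width: 0.0392
gripper_force: 42.0
```

Emit:
send_rows(
  deltas=[
    [[0.001,0,0,0,0,0,-1],[0.001,0,0,0,0,0,-1]],
  ],
)

```text
time_s: 17.18
position: [0.5473, -0.0486, 0.0216]
tool_rot: [[0.137, 0.991, 0.003], [0.991, -0.137, -0.004], [-0.003, 0.003, -1.0]]
ft_force: [-3.7, -14.3, 3.0]
grip_width: 0.039
gripper_force: 42.0
```

Emit:
send_rows(
  deltas=[
    [[0.001,0,0,0,0,0,-1],[0,0,0,0,0,0,-1]],
  ],
)

```text
time_s: 17.42
position: [0.5474, -0.0486, 0.0216]
tool_rot: [[0.137, 0.991, 0.003], [0.991, -0.137, -0.005], [-0.004, 0.003, -1.0]]
ft_force: [-3.9, -16.9, 2.9]
grip_width: 0.0394
gripper_force: 42.0
```

The rung is against the stop at 17 N, with its end at jig y of about 100 mm. Release, rise, and look.

Emit:
send_rows(
  deltas=[
    [[0,0,0,0,0,0,0.3],[0,0,0,0,0,0,0.3],[0,0,0,0,0,0,0.3],[0,0,-0.02,0,0,0,0.3],[0,0,-0.05,0,0,0,0.3],[0,0,-0.06,0,0,0,0.3],[0,0,-0.06,0,0,0,-1],[0,0,-0.06,0,0,0,-1],[0,0,0,0,0,0,-1]],
  ],
)

```text
time_s: 18.55
position: [0.5479, -0.0458, 0.2759]
tool_rot: [[0.137, 0.991, 0.012], [0.991, -0.137, -0.003], [-0.001, 0.012, -1.0]]
ft_force: [0.4, -0.3, -1.6]
grip_width: 0.0011
gripper_force: 0.0
```

```bash
cat >> h.py <<'E'
def jc(f):
    P=cloud(f).reshape(-1,3);d=P[:,:2]-J[1];t=np.radians(J[0]);return np.c_[np.cos(t)*d[:,0]+np.sin(t)*d[:,1],-np.sin(t)*d[:,0]+np.cos(t)*d[:,1],P[:,2]]
E
python3 - <<'E'
from h import *
snap('wrist','w8');s=telemetry.observe();print(wj(s['position']),s['ft_force'],s['q'])
Q=jc('w8');x,y,z=Q.T
m=(abs(x)<.035)&(y>-.05)&(y<.09)&(z>.040)&(z<.056);print('rung top',m.sum(),z[m].mean(),cv2.minAreaRect(Q[m][:,:2].astype(np.float32)))
for a in(-.03,0,.03,.06):
    k=m&(y>a)&(y<a+.02);print(a,np.percentile(x[k],[1,99]).round(4),z[k].mean().round(4)) if k.any() else 0
k=(abs(x)<.012)&(y>.076)&(y<.1)&(z>.02)&(z<.042);print('tenon ymax',np.percentile(y[k],[1,99]),z[k].mean()) if k.any() else 0
k=(abs(x)<.02)&(y>.09)&(y<.146)&(z>.043)&(z<.049);print('stop',np.percentile(y[k],[1,99]))
k=(x>.06)&(abs(y)<.05)&(z>.1)&(z<.2);print('lid',k.sum(),np.percentile(x[k],[1,50,99]),np.percentile(y[k],[1,99]),z[k].max())
i=k&(z>z[k].max()-.006);print(x[i].min(),x[i].max())
k=(x<-.05)&(x>-.09)&(y<-.05)&(z>.095)&(z<.11);print('tab',k.sum(),Q[k].mean(0),Q[k].min(0),Q[k].max(0)) if k.any() else 0
E
```

```text
[0.00211132 0.00402855 0.27286297] [ 0.30664641  0.20682966 -1.72448757] [-1.71402371e+01  1.98344871e+01  6.93309910e+01  3.26573062e-02
  9.04730771e+01 -9.27296565e+00]
rung top 4150 0.047735016134113815 ((0.0017557088285684586, 0.019427314400672913), (0.13878098130226135, 0.04001752287149429), 89.93751525878906)
-0.03 [-0.0178  0.0214] 0.0478
0 [-0.0173  0.0211] 0.0478
0.03 [-0.0179  0.0208] 0.0477
0.06 [-0.0173  0.0216] 0.0478
tenon ymax [0.08156809 0.09920447] 0.038840437724649235
stop [0.10077    0.14477598]
lid 3052 [0.07233749 0.07592458 0.08181369] [-0.04654844  0.04929098] 0.18127952454697394
0.07220472828525558 0.08178883536572713
tab 261 [-0.0685678  -0.10240372  0.10135914] [-0.07565478 -0.1168943   0.09502835] [-0.0633778  -0.09163925  0.10423925]
```

The rung lies flat, top at z = 47.8 mm, with its end at the stop. The lid leans to about 1.47 rad, with its top edge at jig x 72 to 82 mm and z 181 mm. Next I go behind it.

Emit:
send_rows(
  deltas=[
    [[-0.004,0.043,0,0,0,0,-1],[0,0.043,0,0,0,0,-1],[0,0.043,0,0,0,0,-1],[0,0,0,0,0,0,-1]],
  ],
)

```text
time_s: 19.1
position: [0.6753, -0.0676, 0.2673]
tool_rot: [[0.137, 0.991, -0.003], [0.991, -0.137, 0.001], [0.001, -0.003, -1.0]]
ft_force: [-0.5, 0.3, -0.9]
grip_width: -0.0
gripper_force: 0.0
```

Run:
```python
from h import *
s=telemetry.observe();print(wj(s['position']))
plan(jw(.13,0,.14),82.3)
def c(x,y,h): return wj([*atz('top0',x/1.5625,y/1.5625,h)[:2],h])
print('glue',c(590,212,.16),'tin',c(528,208,.045),'wedge',c(466,185,.04))
```

```text
[ 0.13214277 -0.0006494   0.26732429]
t 19.1 turn [-0.0028 -0.0009 -0.0032] d before turn [ 0.0005 -0.0018  0.1273] after [ 0.0006 -0.0021  0.1273]
glue [ 0.14482717 -0.26956398  0.16      ] tin [ 0.17623043 -0.17599336  0.045     ] wedge [ 0.20744093 -0.04967019  0.04      ]
```

Emit:
send_rows(
  deltas=[
    [[0,-0.002,0.0425,-0.0028,0,-0.003,-1],[0,0,0.0425,0,0,0,-1],[0,0,0.0425,0,0,0,-1],[0,-0.015,0,0,0,0,-1],[0,-0.015,0,0,0,0,-1],[0,-0.0135,0.0018,0,0,0,-1],[0,-0.0135,0.0018,0,0,0,-1]],
  ],
)

```text
time_s: 19.98
position: [0.6144, -0.0591, 0.1394]
tool_rot: [[0.134, 0.991, 0.004], [0.991, -0.134, -0.0], [0.0, 0.004, -1.0]]
ft_force: [0.8, -0.3, -0.8]
grip_width: -0.0001
gripper_force: 0.3
```

Emit:
send_rows(
  deltas=[
    [[0,-0.0138,0.0062,0,0,0,-1],[0,-0.0138,0.0062,0,0,0,-1],[0,-0.0112,0.0098,0,0,0,-1],[0,-0.0112,0.0098,0,0,0,-1]],
  ],
)

```text
time_s: 20.48
position: [0.565, -0.0524, 0.1071]
tool_rot: [[0.134, 0.991, 0.004], [0.991, -0.134, -0.0], [0.0, 0.004, -1.0]]
ft_force: [-0.7, -0.3, -0.3]
grip_width: -0.0
gripper_force: 0.3
```

Emit:
send_rows(
  deltas=[
    [[0,-0.0056,0.008,0,0,0,-1],[0,-0.0056,0.008,0,0,0,-1]],
  ],
)

```text
time_s: 20.72
position: [0.555, -0.0512, 0.0914]
tool_rot: [[0.134, 0.991, 0.005], [0.991, -0.134, -0.001], [0.0, 0.005, -1.0]]
ft_force: [0.5, -0.1, 0.8]
grip_width: -0.0001
gripper_force: 0.2
```

Emit:
send_rows(
  deltas=[
    [[0,0,-0.05,0,0,0,-1],[0,0,-0.05,0,0,0,-1],[0,-0.043,0,0,0,0,-1],[0,0,0,0,0,0,-1],[0,0,0,0,0,0,-1]],
  ],
)

```text
time_s: 21.35
position: [0.5127, -0.0457, 0.1915]
tool_rot: [[0.135, 0.991, 0.005], [0.991, -0.135, -0.001], [0.0, 0.006, -1.0]]
ft_force: [0.0, 0.3, -0.8]
grip_width: 0.0001
gripper_force: 0.0
```

```bash
cat > lid.py <<'E'
from h import *
f=sys.argv[1];snap('wrist',f);s=telemetry.observe();print(s['time_s'],wj(s['position']),s['ft_force'])
Q=jc(f);x,y,z=Q.T
k=(y>.0)&(y<.03)&(x>-.045)&(x<.07)&(z>.052)&(z<.13)
for a in np.arange(-.05,.08,.02):
    i=k&(x>a)&(x<a+.02)
    if i.sum()>10: print('x',round(a+.01,3),i.sum(),np.median(z[i]).round(4))
p=np.polyfit(x[k],z[k],1);print('lid angle',-np.arctan(p[0]),'z at -.035',np.polyval(p,-.035))
plan(jw(-.032,0,.075),82.3)
E
python3 lid.py w9
```

```text
21.4 [-0.03161408 -0.00067537  0.19135108] [-0.06671918  0.67067717 -1.09200003]
x -0.04 275 0.092
x -0.02 989 0.0897
x -0.0 949 0.0844
x 0.02 884 0.0788
x 0.04 829 0.073
x 0.06 783 0.0674
lid angle 0.2668488139443726 z at -.035 0.09361448580147094
t 21.4 turn [ 0.0053 -0.     -0.0005] d before turn [ 0.0007 -0.001   0.1163] after [ 0.0007 -0.0004  0.1164]
```

The lid is sinking onto its catch at 0.27 rad. I'll press down at its edge, x of about -32 mm.

Emit:
send_rows(
  deltas=[
    [[0,-0.001,0.05,0.005,0,0,-1],[0,0,0.05,0,0,0,-1],[0,0,0.01,0,0,0,-1],[0,0,0.005,0,0,0,-1],[0,0,0.005,0,0,0,-1],[0,0,0.005,0,0,0,-1]],
  ],
)

```text
time_s: 22.15
position: [0.5124, -0.0457, 0.0675]
tool_rot: [[0.134, 0.991, 0.003], [0.991, -0.134, -0.001], [-0.0, 0.003, -1.0]]
ft_force: [0.1, -0.8, 0.1]
grip_width: -0.0003
gripper_force: 0.0
```

Emit:
send_rows(
  deltas=[
    [[0,0,0.003,0,0,0,-1],[0,0,0.003,0,0,0,-1]],
  ],
)

```text
time_s: 22.4
position: [0.5116, -0.0455, 0.0609]
tool_rot: [[0.134, 0.991, 0.0], [0.991, -0.134, -0.0], [-0.0, 0.0, -1.0]]
ft_force: [-2.3, -0.3, 2.2]
grip_width: -0.0001
gripper_force: 1.1
```

Emit:
send_rows(
  deltas=[
    [[0,0,0.003,0,0,0,-1],[0,0,0.003,0,0,0,-1]],
  ],
)

```text
time_s: 22.65
position: [0.5119, -0.0455, 0.0544]
tool_rot: [[0.134, 0.991, 0.0], [0.991, -0.134, -0.0], [0.0, 0.0, -1.0]]
ft_force: [0.4, 0.3, -0.8]
grip_width: 0.0001
gripper_force: 0.0
```

Emit:
send_rows(
  deltas=[
    [[0,0,0.002,0,0,0,-1],[0,0,0.002,0,0,0,-1],[0,0,0,0,0,0,-1]],
  ],
)

```text
time_s: 23.02
position: [0.5119, -0.0456, 0.0525]
tool_rot: [[0.134, 0.991, 0.002], [0.991, -0.134, -0.001], [-0.001, 0.002, -1.0]]
ft_force: [-7.3, 1.0, 21.5]
grip_width: 0.0002
gripper_force: 10.8
```

Emit:
send_rows(
  deltas=[
    [[0,0,0.002,0,0,0,-1],[0,0,0,0,0,0,-1]],
  ],
)

```text
time_s: 23.28
position: [0.512, -0.0456, 0.0521]
tool_rot: [[0.134, 0.991, 0.003], [0.991, -0.134, -0.001], [-0.001, 0.003, -1.0]]
ft_force: [-13.1, 2.4, 39.7]
grip_width: 0.0001
gripper_force: 19.8
```

Emit:
send_rows(
  deltas=[
    [[0,0,-0.03,0,0,0,-1],[0,0,-0.06,0,0,0,-1],[0,0,-0.06,0,0,0,-1],[-0.06,0,0,0,0,0,-1],[-0.06,0,0,0,0,0,-1],[0,0,0,0,0,0,-1]],
  ],
)

```text
time_s: 24.02
position: [0.4951, -0.1677, 0.1984]
tool_rot: [[0.139, 0.99, 0.0], [0.99, -0.139, -0.001], [-0.001, 0.0, -1.0]]
ft_force: [0.1, 0.4, 0.0]
grip_width: -0.0
gripper_force: 0.0
```

```bash
sed -i 's/(y>.0)&(y<.03)&(x>-.045)/(y>-.03)\&(y<.03)\&(x>-.04)/' lid.py
cat >> lid.py <<'E'
k=(x<-.05)&(x>-.09)&(y<-.05)&(y>-.14)&(z>.098)&(z<.108);print('tab',k.sum(),Q[k].min(0),Q[k].max(0)) if k.any() else print('no tab')
k=(x<-.04)&(x>-.1)&(y<0)&(y>-.14)&(z>.067)&(z<.074);print('tongue',k.sum(),Q[k].min(0),Q[k].max(0)) if k.any() else 0
E
python3 lid.py w10
```

```text
24.075 [-0.03305562 -0.12196002  0.19836848] [0.02752482 0.56134728 0.32071171]
x -0.04 844 0.0597
x -0.02 1646 0.0599
x -0.0 1650 0.0601
x 0.02 1652 0.06
x 0.04 1650 0.06
x 0.06 1657 0.06
lid angle -0.0016733919643141173 z at -.035 0.05990941318481135
t 24.075 turn [ 0.0001 -0.0003 -0.0034] d before turn [0.1219 0.0006 0.1234] after [0.122  0.0011 0.1234]
tab 536 [-0.07598532 -0.11741952  0.09848817] [-0.06379575 -0.09234624  0.10482136]
tongue 2354 [-0.08289801 -0.11516959  0.06716415] [-0.04001004 -0.05937075  0.07385525]
```

The lid is shut, level at z = 60 mm. The lock tab spans y -117 to -92 mm at x = -70, so its value is about 10 mm. I'll push it home from its -y side.

Emit:
send_rows(
  deltas=[
    [[-0.03,-0.037,0,0,0,-0.003,-1],[0,0,0.042,0,0,0,-1],[0,0,0.042,0,0,0,-1],[0,0,0.04,0,0,0,-1],[0,0,0,0,0,0,-1],[0.012,0,0,0,0,0,-1],[0.01,0,0,0,0,0,-1],[0.01,0,0,0,0,0,-1]],
  ],
)

```text
time_s: 25.08
position: [0.46, -0.1571, 0.076]
tool_rot: [[0.131, 0.991, 0.003], [0.991, -0.131, -0.002], [-0.002, 0.003, -1.0]]
ft_force: [-0.3, -1.7, 2.2]
grip_width: -0.0
gripper_force: 1.4
```

Emit:
send_rows(
  deltas=[
    [[0.01,0,0,0,0,0,-1],[0.01,0,0,0,0,0,-1],[0.006,0,0,0,0,0,-1]],
  ],
)

```text
time_s: 25.45
position: [0.4627, -0.1311, 0.0748]
tool_rot: [[0.131, 0.991, 0.001], [0.991, -0.131, -0.0], [-0.0, 0.001, -1.0]]
ft_force: [1.1, -3.0, 1.6]
grip_width: 0.0001
gripper_force: 1.3
```

Run:
```python
from h import *
s=telemetry.observe();print(wj(s['position']),s['ft_force'])
```

```text
[-0.06996644 -0.09198102  0.07475785] [ 1.13919639 -3.04834422  1.59846393]
```

Emit:
send_rows(
  deltas=[
    [[0.002,0,0,0,0,0,-1],[0.002,0,0,0,0,0,-1]],
  ],
)

```text
time_s: 25.7
position: [0.463, -0.1292, 0.0748]
tool_rot: [[0.131, 0.991, -0.0], [0.991, -0.131, -0.003], [-0.003, 0.0, -1.0]]
ft_force: [-5.4, -17.6, 0.2]
grip_width: 0.0001
gripper_force: 8.6
```

Emit:
send_rows(
  deltas=[
    [[0.002,0,0,0,0,0,-1],[0,0,0,0,0,0,-1]],
  ],
)

```text
time_s: 25.95
position: [0.463, -0.1291, 0.0748]
tool_rot: [[0.131, 0.991, -0.001], [0.991, -0.131, -0.006], [-0.006, 0.0, -1.0]]
ft_force: [-6.6, -21.3, 0.1]
grip_width: -0.0002
gripper_force: 11.1
```

It reached its end stop at 21 N with the tab face at about -79 mm. Back off, rise, and check everything.

Emit:
send_rows(
  deltas=[
    [[-0.015,0,0,0,0,0,-1],[0,0,-0.05,0,0,0,-1],[0,0,-0.06,0,0,0,-1],[0,0,-0.06,0,0,0,-1],[0,0.03,0,0,0,0,-1],[0,0,0,0,0,0,-1]],
  ],
)

```text
time_s: 26.7
position: [0.4916, -0.1445, 0.2442]
tool_rot: [[0.131, 0.991, -0.0], [0.991, -0.131, 0.001], [0.001, -0.0, -1.0]]
ft_force: [-0.4, -0.3, -1.0]
grip_width: -0.0001
gripper_force: 0.0
```

```bash
python3 lid.py w11
python3 - <<'E'
from h import *
x,y,z=jc('w11').T;Q=np.c_[x,y,z]
k=(abs(x)<.012)&(y>.076)&(y<.0995)&(z>.02)&(z<.042);print('tenon ymax',np.percentile(y[k],99)) if k.any() else 0
k=(abs(x)<.02)&(y>.09)&(y<.146)&(z>.043)&(z<.049);print('stop',np.percentile(y[k],[1,99])) if k.any() else 0
k=(abs(x)<.03)&(y>.055)&(y<.078)&(z>.04)&(z<.056);print('rung',k.sum(),z[k].mean(),np.percentile(x[k],[1,99]),y[k].max()) if k.any() else 0
E
```

```text
26.75 [-0.04041133 -0.10127697  0.24376153] [-0.32775707  0.21286867 -0.2906447 ]
x -0.04 753 0.0599
x -0.02 1491 0.0599
x -0.0 1493 0.0601
x 0.02 1495 0.0601
x 0.04 1495 0.06
x 0.06 1485 0.06
lid angle 0.0062478073235431855 z at -.035 0.060489072666842725
t 26.75 turn [-0.0017 -0.0014  0.003 ] d before turn [0.101  0.009  0.1689] after [0.1013 0.0084 0.1688]
tab 417 [-0.07592933 -0.07872225  0.09816646] [-0.0637784  -0.05271267  0.10449315]
tongue 1791 [-0.08285582 -0.06597685  0.0676185 ] [-0.04048162 -0.01964165  0.07392728]
rung 1 0.04124031767999803 [-0.01834029 -0.01834029] 0.05565597383466115
```

Emit:
send_rows(
  deltas=[
    [[0.05,0.02,-0.01,0,0,0,-1],[0.05,0.02,-0.01,0,0,0,-1],[0.04,0,-0.01,0,0,0,-1],[0,0,0,0,0,0,-1]],
  ],
)

```text
time_s: 27.25
position: [0.5486, -0.0088, 0.2745]
tool_rot: [[0.128, 0.992, -0.001], [0.992, -0.128, 0.001], [0.001, -0.001, -1.0]]
ft_force: [0.1, -0.8, 0.4]
grip_width: -0.0001
gripper_force: 0.0
```

Run:
```python
from h import *
snap('wrist','w12');x,y,z=jc('w12').T
k=(abs(x)<.01)&(y>.085)&(y<.0998)&(z>.034)&(z<.042);print('tenon ymax',np.percentile(y[k],99),z[k].mean()) if k.any() else 0
k=(abs(x)<.02)&(y>.09)&(y<.15)&(z>.043)&(z<.049);print('stop',np.percentile(y[k],[1,99])) if k.any() else 0
k=(abs(x)<.03)&(y>.055)&(y<.085)&(z>.04)&(z<.056);print('rung',k.sum(),z[k].mean(),np.percentile(x[k],[1,99]),np.percentile(y[k],99)) if k.any() else 0
```

```text
tenon ymax 0.09978039337087612 0.03876949371434219
stop [0.10086702 0.14472561]
rung 859 0.04759034564452369 [-0.01762062  0.02116516] 0.08055126148429817
```

The rung is still against the stop and flat, the lid is shut and the lock is home. Handing in.

```bash
python3 -c "
from rig import env; print(env.close_job())"
```

```text
the job is handed in; nothing more can be done
None
```

The jig is ready and handed in at about 27 s: stop home, rung flat against it and released, guide plate snapped shut, lock home over its edge; the verdict wasn't shown, and an early pass at the stop cleared its post without moving it, because the fingertips measured about 11 mm behind the reported TCP, not 25 mm ahead as stated.

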